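Sort stripped instrument parts into sample trays

TASK

Sort the five loose parts from the stripped-down instrument, one at a time, into the trays that carry a sample of the same part: the 24-tooth gear, the two smaller 16-tooth gears together in their tray, the knob and the transformer. Leave each part lying flat on the floor of its tray, the same way up as it lies now, and do not shift or knock over the glass jar.

Things in the scene. Friction and masses are not known exactly. Their poses are not given: they have to be found in the camera images.
- gear_24: loose plain steel spur gear with 24 teeth lying flat, hub up: toothed rim 65 mm across and 12 mm thick, and on it a central round hub 24 mm in diameter and 18 mm high (top at 30 mm), a good place to grip. Origin: centre of the underside; z up.
- gear_16_a: loose plain steel spur gear with 16 teeth lying flat, hub up: toothed rim 45 mm across and 12 mm thick, and on it a central round hub 24 mm in diameter and 18 mm high (top at 30 mm), a good place to grip. Origin: centre of the underside; z up. Twin of gear_16_b.
- gear_16_b: loose plain steel spur gear with 16 teeth lying flat, hub up: toothed rim 45 mm across and 12 mm thick, and on it a central round hub 24 mm in diameter and 18 mm high (top at 30 mm), a good place to grip. Origin: centre of the underside; z up. Twin of gear_16_a.
- knob: loose black fluted control knob standing upright: skirt 40 mm in diameter and 6 mm thick, above it the grip body 30 mm in diameter (32 mm over the flutes, which are look only), total height 30 mm, aluminium disc on top. Origin: centre of the underside; z up.
- transformer: loose small mains transformer standing upright on its foot: dark steel laminated core 44 mm (x) by 18 mm (y), top at 37 mm, with copper windings bulging to 32 mm (y) between 5 and 33 mm high with white edge strips on top, foot plate 44 by 32 mm, 3 mm thick. It can be gripped on the two flat core ends, 44 mm apart along its x. Origin: centre of the underside; z up.
- tray_24: fixed shallow grey tray for 24-tooth gears. Inside 130 mm (x) by 110 mm (y), floor 4 mm thick, walls 3 mm with their tops 16 mm above the bench. Beyond its +x end is a 10 mm high ledge on which a sample of what belongs there (24-tooth gears) is fixed, centred 98 mm from the origin along +x, its top 43 mm above the bench. Origin: centre of the tray's underside on the bench, below the middle of the tray floor; x runs along the 130 mm side to the sample, z up.
- tray_16: fixed shallow grey tray for 16-tooth gears. Inside 130 mm (x) by 110 mm (y), floor 4 mm thick, walls 3 mm with their tops 16 mm above the bench. Beyond its +x end is a 10 mm high ledge on which a sample of what belongs there (16-tooth gears) is fixed, centred 98 mm from the origin along +x, its top 43 mm above the bench. Origin: centre of the tray's underside on the bench, below the middle of the tray floor; x runs along the 130 mm side to the sample, z up.
- tray_knob: fixed shallow grey tray for knobs. Inside 130 mm (x) by 110 mm (y), floor 4 mm thick, walls 3 mm with their tops 16 mm above the bench. Beyond its +x end is a 10 mm high ledge on which a sample of what belongs there (knobs) is fixed, centred 98 mm from the origin along +x, its top 43 mm above the bench. Origin: centre of the tray's underside on the bench, below the middle of the tray floor; x runs along the 130 mm side to the sample, z up.
- tray_transformer: fixed shallow grey tray for transformers. Inside 130 mm (x) by 110 mm (y), floor 4 mm thick, walls 3 mm with their tops 16 mm above the bench. Beyond its +x end is a 10 mm high ledge on which a sample of what belongs there (transformers) is fixed, centred 98 mm from the origin along +x, its top 50 mm above the bench. Origin: centre of the tray's underside on the bench, below the middle of the tray floor; x runs along the 130 mm side to the sample, z up.
- jar: bystander: loose glass jar with a steel cap, 56 mm in diameter and 70 mm high, standing on the bench to the robot's left of the loose parts. Origin: centre of the underside; z up.
Mind the look-alikes: they are no part of the job. Leave any blue or yellow look-alike of the gear_16_b alone. What is shaped like the tray_16 but pink is not meant.

How it is judged:
At the end, for the whole second after the job is handed in: Each part is released and at rest in the tray with its matching sample: centre within 55 mm (tray x) and 45 mm (tray y) of the tray's middle, underside within 3 mm of the tray floor, upright as at the start to within 0.12 rad (7 degrees) (x of gear_24 in the frame of tray_24 between -0.055 and 0.055 m and y of gear_24 in the frame of tray_24 between -0.045 and 0.045 m and z of gear_24 in the frame of tray_24 between 0.001 and 0.007 m and angle between each of gear_24, gear_16_a, gear_16_b, knob, transformer's own z axis and vertical below 0.12 rad and linear speed of each of gear_24, gear_16_a, gear_16_b, knob, transformer below 0.02 m/s and x of gear_16_a in the frame of tray_16 between -0.055 and 0.055 m and y of gear_16_a in the frame of tray_16 between -0.045 and 0.045 m and z of gear_16_a in the frame of tray_16 between 0.001 and 0.007 m and x of gear_16_b in the frame of tray_16 between -0.055 and 0.055 m and y of gear_16_b in the frame of tray_16 between -0.045 and 0.045 m and z of gear_16_b in the frame of tray_16 between 0.001 and 0.007 m and x of knob in the frame of tray_knob between -0.055 and 0.055 m and y of knob in the frame of tray_knob between -0.045 and 0.045 m and z of knob in the frame of tray_knob between 0.001 and 0.007 m and x of transformer in the frame of tray_transformer between -0.055 and 0.055 m and y of transformer in the frame of tray_transformer between -0.045 and 0.045 m and z of transformer in the frame of tray_transformer between 0.001 and 0.007 m); the robot touches nothing.
It fails at once if the glass jar is shifted by more than 30 mm or tipped by more than 0.3 rad (distance of jar from where it was at the start of the episode above 0.03 m or angle between jar's own z axis and vertical above 0.3 rad).
It also fails if it takes over 120 s, if anything falls off the work surface, if the arm or the gripper's body presses on something with over 40 N, if the wrist force passes 120 N, or if a joint passes its speed limit or range.

ROBOT

A 7-joint arm with a two-finger parallel gripper is mounted at the origin on the work surface. World frame = base frame: x ahead of the robot, y to its left, z up, the work surface at z = 0. Lengths are in m, angles in rad, forces in N, time in s.
With the tool pointing down it reaches from about 0.4 to 0.85 m from the base axis. Payload 10.4 kg.
Tool frame: the origin (TCP) lies midway between the tips of the shut fingers; the grasp point (between the pads) lies 19 mm behind it (manip.hold_point_z is the distance from the TCP to the grasp point, in m); z points along the fingers, y is the line along which they close (so a half turn about z gives the same grasp; the last joint's range is limited). The gripper opens to 85 mm and grips with 20 to 120 N. Pads are 22 mm wide; open, the fingers measure 114 mm over their backs; the gripper's body (76 mm by 85 mm) begins 54 mm behind the grasp point. The pads swing forward as they close: fully open they stand 13 mm farther back than shut.
Start: joints at [-0.023, 0.332, -0.065, 1.46, 0.022, 1.35, -0.088], TCP at [0.625, 0, 0.197] pointing down, gripper open.
Joint ranges: [-2.6, 2.6], [-0.5, 2.12], [-1.47, 1.34], [0.16, 2.42], [-1.27, 4.41], [0.06, 2.06], [-2.6, 2.6]. Speed limits (rad/s): [2.22, 2.22, 2.79, 2.79, 3.14, 3.14, 3.14].

INTERFACE

Orientations are given as a unit quaternion [x, y, z, w].
In Python, from workcell import manip, eyes, job gives the robot as it stands.
- The arm moves only by the shell command python3 -m crank 'ROWS' [FORCE]. ROWS is JSON, a list that holds one entry, the list of rows, each a list of 7 numbers: the finger opening in cm, from 0 to 8.54, then the shift along the world's x, y, z in cm, then the turn, a rotation vector about the world's x, y, z in degrees. In form: [[[hand, x, y, z, ax, ay, az], ...]]. A call has 1 to 20 rows; each row shifts and turns the commanded pose from where the row before left it; what a row does not reach is not made up. A row lasts 1/8 s, in which the tool goes at most 62.5 mm and 10.7 degrees, less where a joint would pass 70% of its speed; a pose out of reach is approached as far as the arm can. A call with a gripper value outside its range is refused whole. The fingers move at their own pace and stop on an object; FORCE is the grip in N (left out, the last holds). Time passes only in rows, so rows that do not move let the fingers close. It gives the time, the measured TCP pose, the force, the opening and the grip force at its end, in the units of the state.
- manip.get_obs(): the state, without advancing time (a new reading comes with each control period).
- eyes.camera(name): name is "scene" or "side" or "wrist"; returns (picture, depth): 400x640x3 uint8, red, green, blue; 400x640 float32, m along the optical axis (not along the pixel's ray), 0 where there is no reading.
- eyes.camera_params(name): a dict with "fx", "fy", "cx", "cy" (pixels), "dist" ([k1, k2, p1, p2, k3] as OpenCV has them; the pictures are not rectified), "world_from_camera" (4x4, takes a point from camera to world coordinates); the wrist camera has in their place "hand_eye" (4x4, takes a point from camera to tool coordinates, whose origin is the TCP and whose axes are the flange's). Camera axes: x right, y down, z forward; pixel columns grow to the right and rows downward; lengths in m; the calibration is good to about 2 mm. A picture is of the moment at which its call begins: read the wrist's pose just before it. camera_params takes no time and is no camera call.
- job.hand_in(): hands the job in; it is judged then, once.
The state is a dict: "clock": time; "joint_pos": joint angles; "joint_velocities": joint speeds; "tau": joint torques, N m; "position": TCP position; "ee_rot": TCP orientation; "ft_force": force on the tool from outside, world axes, zero at the start; "torque": the same for the moment, N m; "grip_width": opening from 0.0 (shut) to 1.0 (fully open); "grasp_force": force on a finger pad.
Only numpy, scipy, OpenCV 4.12 (cv2) and the standard library are available. Lean on these libraries where they do the work, as an engineer would, in place of code of your own. Each camera call takes 0.05 s, during which the arm holds its last target. There are 200 camera calls.

## Working session

There is one attempt and no reset: what is moved stays moved. The work goes in short steps, Python scripts to look and compute and a shell command to move; the robot and the scene stay as the last step left them, time stands still between calls to the robot, and variables do not carry over. Pictures are saved under pics/ and viewed, at most 14 in all, crops included, and the job is handed in when it is done.

```bash
mkdir -p pics; ls
cat > h.py <<'E'
import numpy as np, cv2
from workcell import manip, eyes, job
def grab(n):
    im,d=eyes.camera(n); np.savez(f'pics/{n}.npz',im=im,d=d); return im,d
def world(n,us,vs,d,T=None):
    p=eyes.camera_params(n); K=np.array([[p['fx'],0,p['cx']],[0,p['fy'],p['cy']],[0,0,1.]])
    uv=cv2.undistortPoints(np.stack([us,vs],-1).reshape(-1,1,2).astype(float),K,np.array(p['dist'])).reshape(-1,2)
    P=np.c_[uv,np.ones(len(uv))]*np.asarray(d).reshape(-1,1)
    T=np.array(p['world_from_camera']) if T is None else T
    return P@T[:3,:3].T+T[:3,3]
E
python3 - <<'E'
from h import *
for n in('scene','side'):
    im,d=grab(n); cv2.imwrite(f'pics/{n}0.png',im[:,:,::-1])
    print(n,np.round(eyes.camera_params(n)['world_from_camera'],2).tolist())
print(manip.get_obs()); print(manip.hold_point_z)
E
```

```text
pics
scene [[-0.89, 0.39, -0.25, 0.89], [0.46, 0.75, -0.48, 0.63], [0.0, -0.54, -0.84, 1.36], [0.0, 0.0, 0.0, 1.0]]
side [[-0.97, -0.16, 0.21, 0.18], [-0.26, 0.54, -0.8, 1.11], [0.02, -0.83, -0.56, 0.89], [0.0, 0.0, 0.0, 1.0]]
{'clock': 0.1, 'joint_pos': array([-0.02257442,  0.33282165, -0.06470413,  1.46083   ,  0.02161992,
        1.34985942, -0.08847568]), 'joint_velocities': array([ 0.00018455, -0.00025855, -0.00080481, -0.00109797,  0.00205355,
       -0.00114862, -0.00077395]), 'tau': array([ 9.25707973e-04, -6.26745987e+01,  4.87730233e-02, -3.92438293e+01,
        1.62844139e-02,  6.89412060e-03, -5.92459219e-05]), 'position': array([ 6.24647438e-01, -2.37383351e-05,  1.95800467e-01]), 'ee_rot': array([ 7.07097575e-01,  7.07115723e-01, -4.56260181e-04, -4.06594170e-04]), 'ft_force': array([ 0.29937831,  0.73139093, -0.17679975]), 'torque': array([-0.03645269, -0.01344948,  0.00199691]), 'grasp_force': 0.0, 'grip_width': 1.000818483063988}
0.0187
```

View pics/scene0.png

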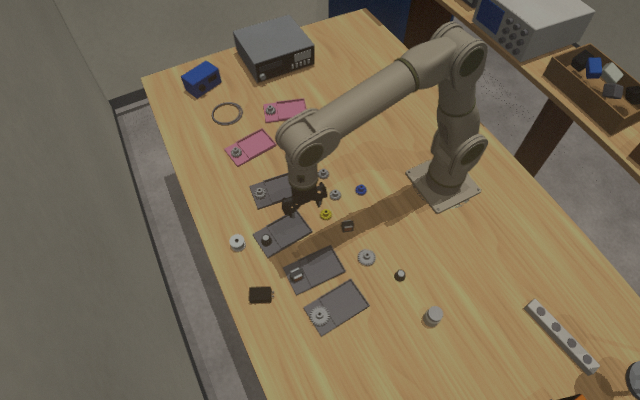

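View pics/side0.png

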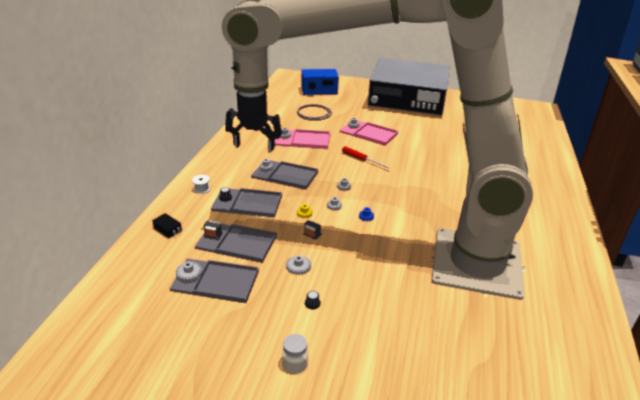

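The scene view shows the loose parts: gear_24 (367,257), knob (400,274), transformer (347,226) and grey 16-tooth gears at (335,194) and (323,174). The look-alikes are blue (361,189) and yellow (326,213). The grey trays run from (335,305) up to (275,190), the pink ones are at (250,147) and (285,110), and the jar is at (433,315). Next I'll build a top-down map from the depth of both cameras.

Run:
```python
from h import *
X0,Y0,S=0.38,-0.40,700   # ortho px: col=(x-X0)*S... row=(Y1-y)
W,H=int(.56*S),int(.85*S)
hm={}
for n in('side','scene'):
    f=np.load(f'pics/{n}.npz'); im,d=f['im'],f['d']
    # upsample for dense map
    k=3
    im2=cv2.resize(im,None,fx=k,fy=k,interpolation=cv2.INTER_LINEAR); d2=cv2.resize(d,None,fx=k,fy=k,interpolation=cv2.INTER_NEAREST)
    v,u=np.mgrid[:d2.shape[0],:d2.shape[1]]
    P=world(n,((u+.5)/k-.5).ravel(),((v+.5)/k-.5).ravel(),d2.ravel())
    c=im2.reshape(-1,3); ok=(d2.ravel()>0)&(P[:,2]<.09)&(P[:,2]>-.02)
    col=((P[:,0]-X0)*S).astype(int); row=((Y0+.85-P[:,1])*S).astype(int)
    ok&=(col>=0)&(col<W)&(row>=0)&(row<H)
    idx=np.where(ok)[0]; idx=idx[np.argsort(P[idx,2])]
    o=np.zeros((H,W,3),np.uint8); z=np.full((H,W),np.nan)
    o[row[idx],col[idx]]=c[idx]; z[row[idx],col[idx]]=P[idx,2]
    hm[n]=z; cv2.imwrite(f'pics/ortho_{n}.png',o[:,:,::-1]); print(n,'bench z',np.nanmedian(z))
    b=np.nanmedian(z)
    m=((z-b)>.018).astype(np.uint8)
    m=cv2.morphologyEx(m,cv2.MORPH_CLOSE,np.ones((5,5)))
    N,L,st,ce=cv2.connectedComponentsWithStats(m)
    for i in range(1,N):
        if st[i,4]<60: continue
        zz=z[L==i]
        t=np.nanpercentile(zz,95)
        r,q=np.where((L==i)&(z>t-.004))
        print('c',np.round([X0+ce[i,0]/S,Y0+.85-ce[i,1]/S],3),'top',np.round([X0+q.mean()/S,Y0+.85-r.mean()/S,t],3),'size mm',np.round(st[i,2:4]/S*1000),o[L==i].mean(0).astype(int))
a=cv2.imread('pics/ortho_side.png');b=cv2.imread('pics/ortho_scene.png'); cv2.imwrite('pics/ortho.png',np.hstack([a,b]))
```

```text
side bench z 0.0011762875751130109
c [0.389 0.439] top [0.388 0.44  0.072] size mm [26. 29.] [153 145 141]
c [0.708 0.27 ] top [0.709 0.269 0.045] size mm [71. 71.] [108 103 103]
c [0.389 0.267] top [0.389 0.267 0.033] size mm [24. 34.] [127 119 112]
c [0.455 0.151] top [0.454 0.151 0.032] size mm [26. 30.] [111 106 105]
c [0.855 0.109] top [0.856 0.112 0.035] size mm [90. 77.] [26 21 18]
c [0.715 0.106] top [0.716 0.105 0.052] size mm [51. 39.] [75 68 63]
c [0.455 0.008] top [0.455 0.008 0.038] size mm [50. 43.] [57 46 38]
c [ 0.753 -0.072] top [ 0.755 -0.075  0.046] size mm [37. 37.] [79 75 73]
c [ 0.502 -0.078] top [ 0.503 -0.079  0.033] size mm [27. 30.] [147 122  10]
c [ 0.854 -0.115] top [ 0.854 -0.115  0.041] size mm [60. 63.] [129 125 118]
c [ 0.426 -0.142] top [ 0.427 -0.143  0.032] size mm [27. 29.] [108  99  93]
c [ 0.422 -0.258] top [ 0.422 -0.255  0.033] size mm [24. 29.] [92 85 80]
c [ 0.691 -0.276] top [ 0.691 -0.278  0.045] size mm [47. 50.] [80 76 75]
scene bench z 0.00200941575958713
c [0.391 0.438] top [0.39  0.44  0.076] size mm [27. 30.] [111 105  95]
c [0.707 0.
[... 152 characters left out ...]
.463 0.151 0.036] size mm [29. 29.] [95 92 87]
c [0.856 0.108] top [0.856 0.108 0.038] size mm [93. 77.] [53 45 34]
c [0.715 0.106] top [0.715 0.106 0.053] size mm [49. 40.] [76 73 68]
c [0.456 0.008] top [0.455 0.01  0.041] size mm [49. 43.] [53 46 38]
c [ 0.754 -0.072] top [ 0.753 -0.07   0.049] size mm [37. 41.] [74 71 66]
c [ 0.504 -0.079] top [ 0.501 -0.08   0.034] size mm [36. 29.] [99 91 32]
c [ 0.854 -0.114] top [ 0.856 -0.111  0.043] size mm [57. 59.] [115 113 106]
c [ 0.427 -0.142] top [ 0.426 -0.143  0.036] size mm [26. 26.] [85 82 76]
c [ 0.421 -0.256] top [ 0.422 -0.258  0.035] size mm [30. 34.] [83 79 73]
c [ 0.694 -0.277] top [ 0.695 -0.279  0.046] size mm [49. 49.] [74 71 67]
```

View pics/ortho.png

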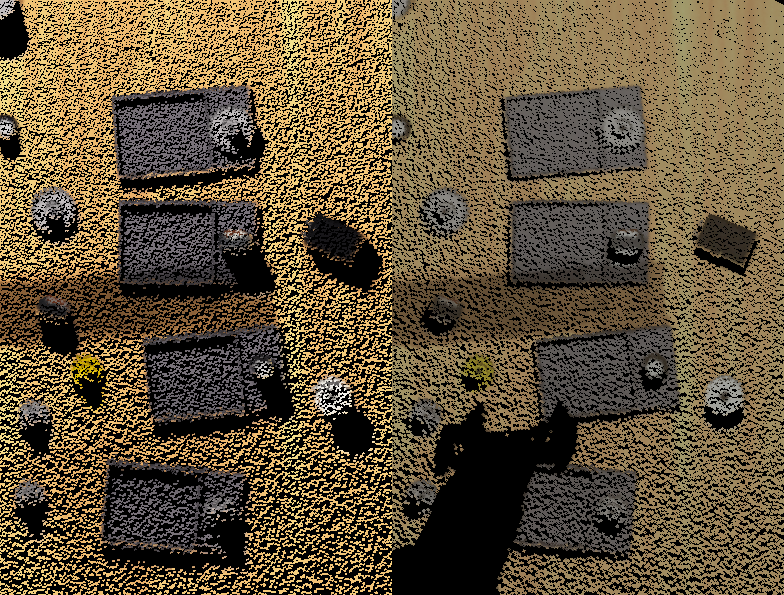

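The top-down map shows four grey trays, each with its sample at the +x end. From top to bottom they are gear_24, transformer, knob and 16-tooth gear. Candidates for the 16-tooth gears in the side view:
- **Grey (334,202) and grey (344,183):** plain steel, so these are the two wanted.
- **Yellow (305,210) and blue (367,213):** look-alikes.

I'll confirm this in one crop and fit the tray axes.

Run:
```python
from h import *
f=np.load('pics/side.npz');cv2.imwrite('pics/crop.png',cv2.resize(f['im'][145:325,160:400],None,fx=3.3,fy=3.3,interpolation=cv2.INTER_CUBIC)[:,:,::-1])
X0,Y0,S=0.38,-0.40,700
o=cv2.imread('pics/ortho_side.png')
o=cv2.morphologyEx(o,cv2.MORPH_CLOSE,np.ones((3,3)))
hsv=cv2.cvtColor(o,cv2.COLOR_BGR2HSV)
m=((hsv[:,:,1]<75)&(hsv[:,:,2]>15)).astype(np.uint8)
m=cv2.morphologyEx(m,cv2.MORPH_OPEN,np.ones((5,5))); m=cv2.morphologyEx(m,cv2.MORPH_CLOSE,np.ones((13,13)))
cs,_=cv2.findContours(m,cv2.RETR_EXTERNAL,cv2.CHAIN_APPROX_NONE)
for n,s in dict(t24=(.709,.269),ttr=(.716,.106),tk=(.754,-.073),t16=(.692,-.277)).items():
    for c in cs:
        p=((s[0]-X0)*S,(Y0+.85-s[1])*S)
        if cv2.pointPolygonTest(c,p,False)>0:
            b=cv2.boxPoints(cv2.minAreaRect(c))/S*[1,-1]+[X0,Y0+.85]
            e=[b[(i+1)%4]-b[i] for i in range(4)]; L=[np.hypot(*q) for q in e]; i=int(np.argmax(L)); a=e[i]/L[i]; a*=np.sign(a[0])
            print(n,'len',np.round(sorted(L)[::2],3),'yaw',np.degrees(np.arctan2(a[1],a[0])).round(1),'box c',b.mean(0).round(3),'from sample',(np.array(s)-.098*a).round(3))
```

```text
t24 len [0.119 0.198] yaw 4.4 box c [0.641 0.263] from sample [0.611 0.261]
ttr len [0.119 0.194] yaw 0.0 box c [0.647 0.105] from sample [0.618 0.106]
tk len [0.118 0.193] yaw 7.5 box c [ 0.688 -0.081] from sample [ 0.657 -0.086]
t16 len [0.12  0.191] yaw -3.9 box c [ 0.628 -0.273] from sample [ 0.594 -0.27 ]
```

View pics/crop.png

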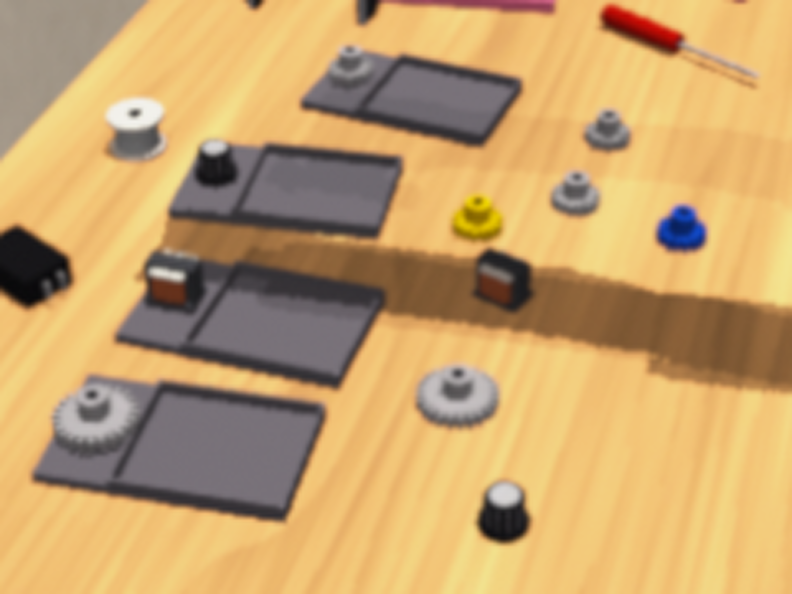

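The crop confirms it: two plain grey gears with blue and yellow look-alikes beside them, and the four trays with their samples. I'll start with the transformer and refine with the wrist camera.

```bash
cat >> h.py <<'E'
from scipy.spatial.transform import Rotation as R
def wrist(x,y,zmin=.02,r=.045,name=None):
    o=manip.get_obs(); im,d=grab('wrist')
    T=np.eye(4); T[:3,:3]=R.from_quat(o['ee_rot']).as_matrix(); T[:3,3]=o['position']
    T=T@np.array(eyes.camera_params('wrist')['hand_eye'])
    v,u=np.mgrid[:400,:640]; P=world('wrist',u.ravel(),v.ravel(),d.ravel(),T)
    if name: cv2.imwrite(f'pics/{name}.png',im[:,:,::-1])
    b=P[(d.ravel()>0)&(abs(P[:,2])<.012)]
    q=P[(d.ravel()>0)&(np.hypot(P[:,0]-x,P[:,1]-y)<r)&(P[:,2]>zmin)&(P[:,2]<.07)]
    print('tcp',o['position'].round(4),'bench',np.median(b[:,2]).round(4) if len(b) else None,'n',len(q))
    if len(q)<20: return
    t=np.percentile(q[:,2],95); q2=q[q[:,2]>t-.004]
    (cx,cy),wh,a=cv2.minAreaRect((q2[:,:2]*1000).astype(np.float32)); bx=cv2.boxPoints(((cx,cy),wh,a)); e=[bx[1]-bx[0],bx[2]-bx[1]]; e=max(e,key=np.linalg.norm)
    print('top z',t.round(4),'rect c mm',round(cx,1),round(cy,1),'wh',np.round(wh,1),'long axis deg',np.degrees(np.arctan2(e[1],e[0])).round(1),'off from tcp cm',((np.array([cx,cy])/1000-o['position'][:2])*100).round(2))
E
python3 -m crank '[[[8.5,-5,0,0,0,0,0],[8.5,-6,0.4,0,0,0,0],[8.5,-6,0.4,0,0,0,0],[8.5,0,0,0,0,0,0]]]' 40
python3 -c "
from h import *
wrist(.455,.008,name='w1')"
```

```text
clock: 0.6
position: [0.4514, 0.008, 0.1962]
ee_rot: [0.707, 0.707, -0.001, -0.0]
ft_force: [0.5, 0.2, 0.3]
grip_width: 0.998
grasp_force: 0.0
tcp [0.4514 0.008  0.1962] bench -0.001 n 1179
top z 0.0368 rect c mm 457.6 6.8 wh [31.1 44.3] long axis deg -19.7 off from tcp cm [ 0.62 -0.12]
```

View pics/w1.png

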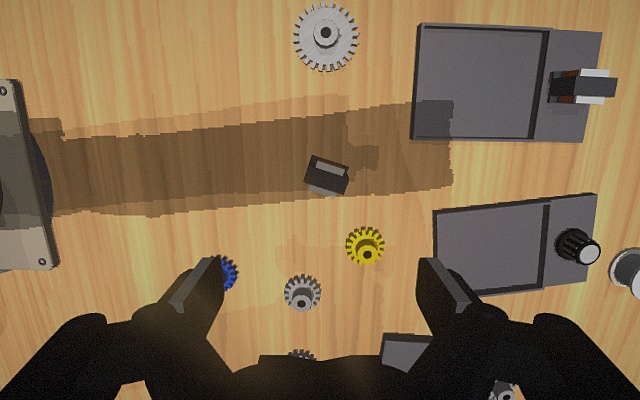

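The wrist view shows the transformer at (327,175), turned about -20°, which agrees with the measured 44 × 31 mm outline and 37 mm height. Grasping it now.

```bash
python3 -m crank '[[[8.5,0.6,-0.1,-5,0,0,-10],[8.5,0,0,-5,0,0,-9.7],[8.5,0,0,-4.5,0,0,0],[8.5,0,0,-3,0,0,0],[8.5,0,0,-1.3,0,0,0],[8.5,0,0,0,0,0,0],[0,0,0,0,0,0,0],[0,0,0,0,0,0,0],[0,0,0,0,0,0,0],[0,0,0,0,0,0,0],[0,0,0,0,0,0,0],[0,0,0,0,0,0,0]]]' 50
```

```text
clock: 2.15
position: [0.461, 0.007, 0.0086]
ee_rot: [0.818, 0.576, 0.0, 0.0]
ft_force: [0.4, 0.1, 0.1]
grip_width: 0.0
grasp_force: 0.0
```

Run:
```python
from h import *
im,d=grab('wrist'); im2,_=grab('side')
cv2.imwrite('pics/w2.png',np.hstack([cv2.resize(im,(480,300)),cv2.resize(im2[180:280,240:400],(320,200),interpolation=cv2.INTER_CUBIC).repeat(1,0)[:200] if 0 else cv2.resize(im2[170:290,240:368],(320,300),interpolation=cv2.INTER_CUBIC)])[:,:,::-1])
print(manip.get_obs())
```

```text
{'clock': 2.25, 'joint_pos': array([-0.01934742,  0.18701954, -0.10195205,  2.07536749,  0.02458949,
        0.8803093 , -0.47893296]), 'joint_velocities': array([ 0.00105884,  0.00052669,  0.00043541, -0.00162265, -0.0007015 ,
       -0.00174609,  0.0014613 ]), 'tau': array([ 1.30452667e-03, -4.43169701e+01, -1.58972908e-01, -3.09598267e+01,
        1.30950997e-02,  2.21120172e-03,  5.01876445e-05]), 'position': array([0.46098221, 0.00703859, 0.00851283]), 'ee_rot': array([ 8.17620575e-01,  5.75757410e-01, -1.03509258e-05,  1.24659537e-05]), 'ft_force': array([0.93691679, 0.48429665, 0.21042304]), 'torque': array([ 0.01900674, -0.00833349,  0.03010649]), 'grasp_force': 0.0, 'grip_width': 0.002705133184244437}
```

View pics/w2.png

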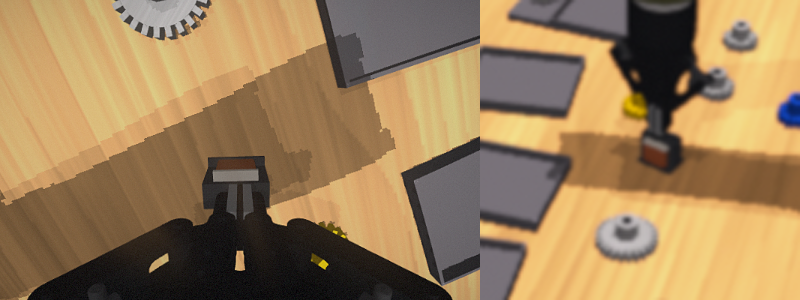

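The wrist view shows the fingers closed on the -y side of the transformer, which sits at (236,180) ahead of them. I'll measure where both really are.

Run:
```python
from h import *
for n in('side','scene'):
    im,d=grab(n)
    v,u=np.mgrid[:400,:640]; P=world(n,u.ravel(),v.ravel(),d.ravel()); ok=(d.ravel()>0)&(np.hypot(P[:,0]-.46,P[:,1]-.01)<.05); P=P[ok]; C=im.reshape(-1,3)[ok]
    for a,b in((.02,.03),(.03,.038),(.04,.05),(.05,.06),(.06,.08)):
        q=P[(P[:,2]>a)&(P[:,2]<b)]
        if len(q): print(n,a,b,len(q),'x',np.percentile(q[:,0],[5,50,95]).round(3),'y',np.percentile(q[:,1],[5,50,95]).round(3))
wrist(.46,.01)
p=eyes.camera_params('wrist'); print(np.round(p['hand_eye'],3), p['fx'],p['cx'],p['cy'])
```

```text
side 0.02 0.03 53 x [0.435 0.454 0.476] y [0.008 0.018 0.025]
side 0.03 0.038 83 x [0.435 0.452 0.475] y [-0.002  0.012  0.022]
side 0.04 0.05 9 x [0.442 0.459 0.469] y [0.011 0.015 0.017]
side 0.05 0.06 28 x [0.446 0.457 0.472] y [0.004 0.015 0.02 ]
side 0.06 0.08 60 x [0.447 0.457 0.472] y [0.007 0.015 0.021]
scene 0.02 0.03 14 x [0.447 0.465 0.477] y [0.002 0.018 0.024]
scene 0.03 0.038 39 x [0.438 0.461 0.476] y [-0.004  0.014  0.026]
scene 0.04 0.05 9 x [0.44  0.461 0.471] y [0.008 0.015 0.021]
scene 0.05 0.06 6 x [0.453 0.466 0.47 ] y [0.003 0.014 0.022]
scene 0.06 0.08 21 x [0.45  0.462 0.47 ] y [0.001 0.018 0.02 ]
tcp [0.461  0.007  0.0085] bench -0.0011 n 4481
top z 0.0674 rect c mm 463.4 16.0 wh [ 5.8 27.3] long axis deg -19.9 off from tcp cm [0.24 0.9 ]
[[ 0.    -0.96  -0.279  0.071]
 [ 1.     0.     0.    -0.001]
 [-0.    -0.279  0.96  -0.176]
 [ 0.     0.     0.     1.   ]] 331.546930031177 319.4516208987334 203.2683273548186
```

Run:
```python
from h import *
f=np.load('pics/wrist.npz'); im,d=f['im'],f['d']
o=manip.get_obs();T=np.eye(4); T[:3,:3]=R.from_quat(o['ee_rot']).as_matrix(); T[:3,3]=o['position']
T=T@np.array(eyes.camera_params('wrist')['hand_eye'])
for u in (308,313,328,340):
  for v in range(212,300,8):
    print(u,v,world('wrist',np.array([u]),np.array([v]),[d[v,u]],T)[0].round(3),im[v,u])
cv2.imwrite('pics/w3.png',cv2.resize(im[190:320,230:410],None,fx=4,fy=4,interpolation=cv2.INTER_CUBIC)[:,:,::-1])
```

```text
308 212 [0.458 0.022 0.002] [73 53 44]
308 220 [0.459 0.022 0.019] [85 52 39]
308 228 [0.46  0.023 0.032] [120 113 104]
308 236 [0.458 0.019 0.032] [128 118 112]
308 244 [0.457 0.015 0.034] [51 45 41]
308 252 [0.459 0.019 0.053] [81 76 73]
308 260 [0.46  0.019 0.061] [73 68 67]
308 268 [0.46  0.019 0.068] [71 71 68]
308 276 [0.46  0.019 0.074] [73 71 71]
308 284 [0.461 0.02  0.083] [79 76 73]
308 292 [0.461 0.02  0.088] [11 11 13]
313 212 [0.461 0.021 0.002] [71 55 47]
313 220 [0.484 0.074 0.185] [88 57 38]
313 228 [0.462 0.022 0.032] [124 117 110]
313 236 [0.461 0.017 0.031] [129 120 113]
313 244 [0.46  0.015 0.036] [51 44 39]
313 252 [0.462 0.019 0.054] [77 71 68]
313 260 [0.462 0.019 0.061] [75 73 70]
313 268 [0.462 0.019 0.069] [77 74 70]
313 276 [0.462 0.018 0.074] [74 73 69]
313 284 [0.462 0.018 0.08 ] [87 87 83]
313 292 [0.462 0.02  0.088] [17 19  6]
328 212 [0.47  0.019 0.007] [75 48 29]
328 220 [0.469 0.019 0.02 ] [83 52 30]
328 228 [0.469 0.019 0.031] [140 135 124]
328 236 [0.468 0.016 0.032] [134 126 123]
328 244 [0.467 0.013 0.035] [45 34 36]
328 252 [0.467 0.016 0.053] [72 69 66]
328 260 [0.467 0.016 0.061] [78 71 71]
328 268 [0.467 0.017 0.068] [74 65 63]
328 276 [0.467 0.017 0.075] [75 71 70]
328 284 [0.467 0.017 0.08 ] [101  96  95]
328 292 [0.467 0.018 0.088] [35 28 20]
340 212 [0.476 0.015 0.002] [53 50 51]
340 220 [0.475 0.016 0.016] [59 48 39]
340 228 [0.475 0.017 0.031] [135 127 121]
340 236 [0.473 0.014 0.033] [132 129 120]
340 244 [0.472 0.011 0.036] [45 42 44]
340 252 [0.471 0.007 0.036] [50 49 46]
340 260 [0.471 0.011 0.052] [38 29 25]
340 268 [0.471 0.011 0.06 ] [40 30 20]
340 276 [0.47  0.011 0.067] [39 37 28]
340 284 [0.471 0.018 0.085] [50 40 41]
340 292 [0.471 0.017 0.089] [43 38 29]
```

View pics/w3.png

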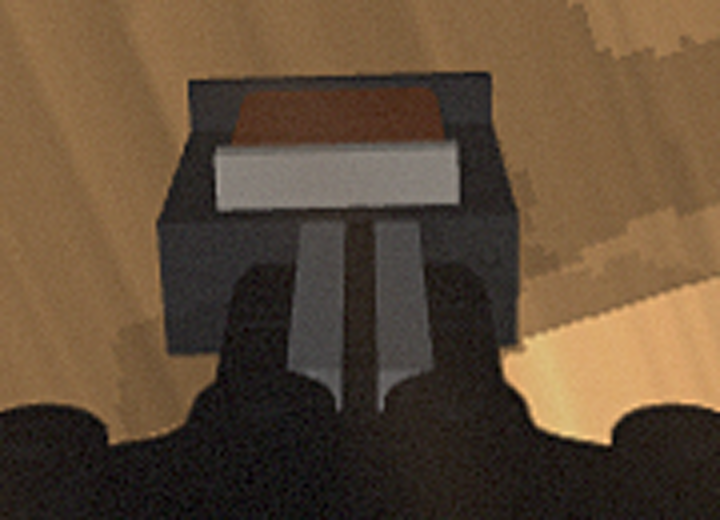

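The depth at the pads puts the shut fingertips at z ≈ 0.046, with the TCP reading 0.0086. That is about 37 mm higher than the TCP definition implies, while the lateral position agrees. So the fingers closed just above the core and the part is undisturbed. I'll open, go down carefully while watching the force, and look.

```bash
python3 -m crank '[[[8.5,-0.3,0,0,0,0,0],[8.5,0,0,0,0,0,0],[8.5,0,0,0,0,0,0],[8.5,0,0,0,0,0,0],[8.5,0,0,0,0,0,0],[8.5,0,0,-1,0,0,0],[8.5,0,0,-0.6,0,0,0],[8.5,0,0,0,0,0,0]]]' 50
python3 - <<'E'
from h import *
im,d=grab('wrist'); 
cv2.imwrite('pics/w4.png',im[60:,:,::-1])
o=manip.get_obs();T=np.eye(4); T[:3,:3]=R.from_quat(o['ee_rot']).as_matrix(); T[:3,3]=o['position']
T=T@np.array(eyes.camera_params('wrist')['hand_eye'])
v,u=np.mgrid[:400,:640]; P=world('wrist',u.ravel(),v.ravel(),d.ravel(),T)-o['position']
t=P@R.from_quat(o['ee_rot']).as_matrix()   # tool coords
k=(d.ravel()>0)&(t[:,0]<.03)&(abs(t[:,1])>.036)&(abs(t[:,1])<.06)&(t[:,2]<-.01)&(abs(t[:,0])<.03)
print('lowest finger pts tool z',np.percentile(t[k,2],[50,95,99,100]).round(4), 'bench z',np.median((P+o['position'])[(abs(P[:,2]+o['position'][2])<.02)][:,2]).round(4))
E
```

```text
clock: 3.4
position: [0.4573, 0.007, -0.0083]
ee_rot: [0.818, 0.576, -0.001, -0.0]
ft_force: [-1.2, 0.1, 0.4]
grip_width: 0.997
grasp_force: 0.0
lowest finger pts tool z [-0.096  -0.0552 -0.0492 -0.0457] bench z -0.0007
```

View pics/w4.png

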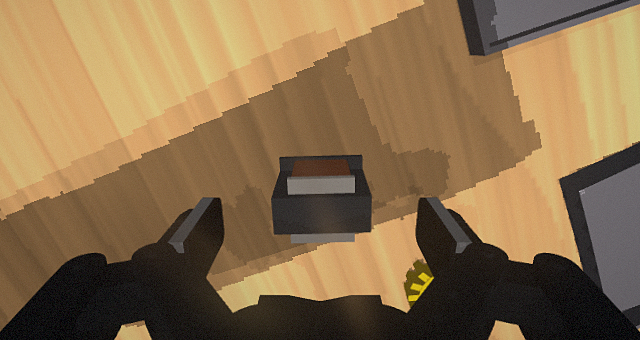

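This confirms the offset: the open tips sit at 49 mm behind the reported TCP (so about 36 mm when shut), with no contact at TCP z = -0.008. The transformer at (322,200) lies between the open fingers. Going down a further 18 mm and closing.

```bash
python3 -m crank '[[[8.5,0,0,-0.8,0,0,0],[8.5,0,0,-0.7,0,0,0],[8.5,0,0,-0.3,0,0,0],[0,0,0,0,0,0,0],[0,0,0,0,0,0,0],[0,0,0,0,0,0,0],[0,0,0,0,0,0,0],[0,0,0,0,0,0,0],[0,0,0,0,0,0,0],[0,0,0,0,0,0,0]]]' 50
```

```text
clock: 4.7
position: [0.4584, 0.007, -0.025]
ee_rot: [0.818, 0.576, 0.0, 0.0]
ft_force: [-2.4, 0.4, 4.7]
grip_width: 0.508
grasp_force: 51.4
```

```bash
python3 -m crank '[[[0,0,0,3,0,0,0],[0,0,0,6,0,0,0],[0,4,2.5,0,0,0,9.7],[0,4,2.5,0,0,0,10],[0,4,2.5,0,0,0,0],[0,4,2.4,0,0,0,0],[0,0,0,-5,0,0,0],[0,0,0,-2,0,0,0],[0,0,0,0,0,0,0]]]'
```

```text
clock: 5.82
position: [0.6162, 0.1052, -0.0071]
ee_rot: [0.707, 0.707, -0.002, -0.001]
ft_force: [0.4, -0.3, -1.6]
grip_width: 0.501
grasp_force: 51.9
```

```bash
python3 -m crank '[[[0,0,0,-0.7,0,0,0],[0,0,0,-0.6,0,0,0],[0,0,0,0,0,0,0],[8.5,0,0,0,0,0,0],[8.5,0,0,0,0,0,0],[8.5,0,0,0,0,0,0],[8.5,0,0,0,0,0,0],[8.5,0,0,4,0,0,0],[8.5,0,0,6,0,0,0],[8.5,0,0,6,0,0,0],[8.5,-5,1,0,0,0,0],[8.5,-6,2,0,0,0,0],[8.5,-5,1.5,0,0,0,0],[8.5,0,0,0,0,0,0]]]'
python3 -c "
from h import *
wrist(.456,.151); wrist(.456,.151,zmin=.005)
im,d=eyes.camera('side'); v,u=np.mgrid[:400,:640]; P=world('side',u.ravel(),v.ravel(),d.ravel()); q=P[(np.hypot(P[:,0]-.618,P[:,1]-.106)<.05)&(P[:,2]>.025)&(P[:,2]<.06)]
print(len(q),q.mean(0).round(3),np.percentile(q[:,2],[50,95,100]).round(3))"
```

```text
clock: 7.58
position: [0.4559, 0.1522, 0.1419]
ee_rot: [0.706, 0.708, 0.0, 0.0]
ft_force: [0.4, 0.2, -0.6]
grip_width: 0.994
grasp_force: 0.0
tcp [0.4559 0.1522 0.1419] bench -0.001 n 553
top z 0.03 rect c mm 456.4 149.3 wh [22.6 23.1] long axis deg -89.4 off from tcp cm [ 0.04 -0.28]
tcp [0.4579 0.1513 0.1421] bench -0.001 n 3226
top z 0.0292 rect c mm 456.4 149.0 wh [22.9 23.2] long axis deg -68.9 off from tcp cm [-0.15 -0.23]
163 [0.615 0.11  0.037] [0.038 0.042 0.044]
```

The transformer is placed: its top is at about 0.041, right for the tray floor. Next is gear_24.

```bash
python3 -m crank '[[[8.5,-0.1,-0.2,-5,0,0,0],[8.5,0,0,-5,0,0,0],[8.5,0,0,-4,0,0,0],[8.5,0,0,-1.5,0,0,0],[8.5,0,0,-0.7,0,0,0],[8.5,0,0,0,0,0,0],[0,0,0,0,0,0,0],[0,0,0,0,0,0,0],[0,0,0,0,0,0,0],[0,0,0,0,0,0,0],[0,0,0,0,0,0,0],[0,0,0,0,0,0,0],[0,0,0,0,0,0,0]]]' 60
```

```text
clock: 9.35
position: [0.458, 0.1489, -0.0199]
ee_rot: [0.707, 0.707, 0.0, 0.0]
ft_force: [-2.6, -1.3, 7.1]
grip_width: 0.252
grasp_force: 58.4
```

```bash
python3 -m crank '[[[0,0,0,3,0,0,0],[0,0,0,6,0,0,0],[0,3.8,2.8,0,0,0,0],[0,3.8,2.8,0,0,0,0],[0,3.8,2.8,0,0,0,0],[0,3.9,2.8,0,0,0,0],[0,0,0,-5,0,0,0],[0,0,0,-2,0,0,0],[0,0,0,0,0,0,0]]]'
```

```text
clock: 10.48
position: [0.6091, 0.2597, -0.0021]
ee_rot: [0.707, 0.707, -0.002, -0.001]
ft_force: [-0.5, -0.4, -2.0]
grip_width: 0.253
grasp_force: 59.6
```

```bash
python3 -m crank '[[[0,0,0,-0.7,0,0,0],[0,0,0,-0.6,0,0,0],[0,0,0,0,0,0,0],[8.5,0,0,0,0,0,0],[8.5,0,0,0,0,0,0],[8.5,0,0,0,0,0,0],[8.5,0,0,0,0,0,0],[8.5,0,0,4,0,0,0],[8.5,0,0,6,0,0,0],[8.5,0,0,6,0,0,0],[8.5,-5.5,0.2,0,0,0,0],[8.5,-5.5,0.2,0,0,0,0],[8.5,-5.5,0.2,0,0,0,0],[8.5,-5.5,0,0,0,0,0],[8.5,0,0,0,0,0,0],[8.5,0,0,0,0,0,0]]]'
python3 -c "
from h import *
wrist(.389,.267)
im,d=eyes.camera('side'); v,u=np.mgrid[:400,:640]; P=world('side',u.ravel(),v.ravel(),d.ravel()); q=P[(np.hypot(P[:,0]-.611,P[:,1]-.261)<.05)&(P[:,2]>.025)&(P[:,2]<.06)]
print(len(q),q.mean(0).round(3),np.percentile(q[:,2],[50,95,100]).round(3))"
```

```text
clock: 12.48
position: [0.3914, 0.2668, 0.147]
ee_rot: [0.707, 0.707, 0.001, 0.0]
ft_force: [-0.2, 0.2, 0.6]
grip_width: 0.994
grasp_force: 0.0
tcp [0.3914 0.2668 0.147 ] bench -0.0012 n 890
top z 0.0302 rect c mm 387.4 267.3 wh [29.9 30. ] long axis deg -76.2 off from tcp cm [-0.4   0.05]
79 [0.61  0.262 0.033] [0.033 0.037 0.038]
```

Gear_24 is in its tray. Next is the knob.

```bash
python3 -m crank '[[[8.5,-0.4,0,-5,0,0,0],[8.5,0,0,-5,0,0,0],[8.5,0,0,-5,0,0,0],[8.5,0,0,-1.5,0,0,0],[8.5,0,0,-0.7,0,0,0],[8.5,0,0,0,0,0,0],[0,0,0,0,0,0,0],[0,0,0,0,0,0,0],[0,0,0,0,0,0,0],[0,0,0,0,0,0,0],[0,0,0,0,0,0,0],[0,0,0,0,0,0,0],[0,0,0,0,0,0,0]]]' 50
```

```text
clock: 14.2
position: [0.3871, 0.267, -0.0247]
ee_rot: [0.707, 0.707, 0.0, 0.0]
ft_force: [-1.3, -1.1, 8.1]
grip_width: 0.327
grasp_force: 48.8
```

```bash
python3 -m crank '[[[0,0,0,3,0,0,0],[0,0,0,6,0,0,0],[0,3.4,-4.4,0,0,0,0],[0,3.4,-4.4,0,0,0,0],[0,3.4,-4.4,0,0,0,0],[0,3.4,-4.4,0,0,0,0],[0,3.4,-4.4,0,0,0,0],[0,3.4,-4.4,0,0,0,0],[0,3.4,-4.4,0,0,0,0],[0,3.2,-4.5,0,0,0,0],[0,0,0,-5,0,0,0],[0,0,0,-2,0,0,0],[0,0,0,0,0,0,0]]]'
```

```text
clock: 15.82
position: [0.6552, -0.085, -0.0069]
ee_rot: [0.707, 0.708, -0.001, -0.002]
ft_force: [0.4, 0.0, 0.4]
grip_width: 0.33
grasp_force: 49.6
```

```bash
python3 -m crank '[[[0,0,0,-0.7,0,0,0],[0,0,0,-0.6,0,0,0],[0,0,0,0,0,0,0],[8.5,0,0,0,0,0,0],[8.5,0,0,0,0,0,0],[8.5,0,0,0,0,0,0],[8.5,0,0,0,0,0,0],[8.5,0,0,4,0,0,0],[8.5,0,0,6,0,0,0],[8.5,0,0,6,0,0,0],[5,-5.7,-1.4,0,0,0,0],[5,-5.7,-1.4,0,0,0,0],[5,-5.7,-1.4,0,0,0,0],[5,-5.7,-1.4,0,0,0,0],[5,0,0,0,0,0,0],[5,0,0,0,0,0,0]]]'
python3 -c "
from h import *
wrist(.426,-.142,r=.03,name='w5')
im,d=eyes.camera('side'); v,u=np.mgrid[:400,:640]; P=world('side',u.ravel(),v.ravel(),d.ravel()); q=P[(np.hypot(P[:,0]-.657,P[:,1]+.086)<.05)&(P[:,2]>.025)&(P[:,2]<.06)]
print(len(q),q.mean(0).round(3),np.percentile(q[:,2],[50,95,100]).round(3))"
```

```text
clock: 17.82
position: [0.4294, -0.1421, 0.1421]
ee_rot: [0.707, 0.707, 0.0, 0.001]
ft_force: [-1.0, 1.0, 0.2]
grip_width: 0.585
grasp_force: 0.0
tcp [ 0.4294 -0.1421  0.1421] bench -0.0012 n 554
top z 0.03 rect c mm 428.7 -144.3 wh [21.7 22.5] long axis deg -89.7 off from tcp cm [-0.08 -0.22]
67 [ 0.653 -0.083  0.032] [0.033 0.036 0.038]
```

View pics/w5.png

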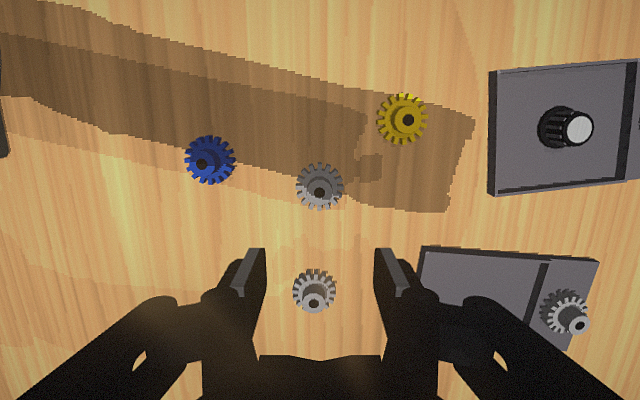

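The wrist view shows the knob upright in its tray at (565,127). The grey gears are at (320,187) and (314,292), with blue (210,160) and yellow (402,118) left alone. Grasping the nearer grey one.

```bash
python3 -m crank '[[[5,-0.1,-0.2,-5,0,0,0],[5,0,0,-5,0,0,0],[5,0,0,-4,0,0,0],[5,0,0,-1.5,0,0,0],[5,0,0,-0.7,0,0,0],[5,0,0,0,0,0,0],[0,0,0,0,0,0,0],[0,0,0,0,0,0,0],[0,0,0,0,0,0,0],[0,0,0,0,0,0,0],[0,0,0,0,0,0,0],[0,0,0,0,0,0,0]]]' 50
```

```text
clock: 19.42
position: [0.4287, -0.1445, -0.0192]
ee_rot: [0.707, 0.707, 0.001, 0.001]
ft_force: [-1.3, 1.3, 7.0]
grip_width: 0.256
grasp_force: 48.6
```

```bash
python3 -m crank '[[[0,0,0,3,0,0,0],[0,0,0,6,0,0,0],[0,3.7,-3,0,0,0,0],[0,3.7,-3,0,0,0,0],[0,3.7,-3,0,0,0,0],[0,3.7,-3,0,0,0,0],[0,3.7,-3.1,0,0,0,0],[0,0,0,-5,0,0,0],[0,0,0,-2,0,0,0],[0,0,0,0,0,0,0]]]'
```

```text
clock: 20.68
position: [0.6114, -0.2943, -0.0016]
ee_rot: [0.707, 0.707, -0.001, -0.002]
ft_force: [0.2, 1.3, 0.1]
grip_width: 0.256
grasp_force: 49.4
```

```bash
python3 -m crank '[[[0,0,0,-0.7,0,0,0],[0,0,0,-0.6,0,0,0],[0,0,0,0,0,0,0],[5,0,0,0,0,0,0],[5,0,0,0,0,0,0],[5,0,0,0,0,0,0],[5,0,0,0,0,0,0],[5,0,0,4,0,0,0],[5,0,0,6,0,0,0],[5,0,0,6,0,0,0],[5,-4.7,0.9,0,0,0,0],[5,-4.7,0.9,0,0,0,0],[5,-4.7,0.9,0,0,0,0],[5,-4.7,0.9,0,0,0,0],[5,0,0,0,0,0,0],[5,0,0,0,0,0,0]]]'
python3 -c "
from h import *
wrist(.422,-.257,r=.035)
im,d=eyes.camera('side'); v,u=np.mgrid[:400,:640]; P=world('side',u.ravel(),v.ravel(),d.ravel()); q=P[(np.hypot(P[:,0]-.612,P[:,1]+.295)<.05)&(P[:,2]>.025)&(P[:,2]<.06)]
print(len(q),q.mean(0).round(3),np.percentile(q[:,2],[50,95,100]).round(3))"
```

```text
clock: 22.68
position: [0.4253, -0.2593, 0.1471]
ee_rot: [0.707, 0.707, 0.0, 0.001]
ft_force: [1.4, -0.5, -0.5]
grip_width: 0.589
grasp_force: 0.0
tcp [ 0.4253 -0.2593  0.1471] bench -0.0011 n 539
top z 0.0301 rect c mm 422.7 -259.1 wh [22.  22.8] long axis deg -89.8 off from tcp cm [-0.26  0.02]
33 [ 0.61  -0.292  0.032] [0.033 0.036 0.037]
```

```bash
python3 -m crank '[[[5,-0.3,0,-5,0,0,0],[5,0,0,-5,0,0,0],[5,0,0,-4.5,0,0,0],[5,0,0,-1.5,0,0,0],[5,0,0,-0.7,0,0,0],[5,0,0,0,0,0,0],[0,0,0,0,0,0,0],[0,0,0,0,0,0,0],[0,0,0,0,0,0,0],[0,0,0,0,0,0,0],[0,0,0,0,0,0,0],[0,0,0,0,0,0,0]]]' 50
```

```text
clock: 24.28
position: [0.4227, -0.2597, -0.019]
ee_rot: [0.707, 0.707, 0.0, 0.001]
ft_force: [-1.5, 0.7, 7.2]
grip_width: 0.262
grasp_force: 48.6
```

```bash
python3 -m crank '[[[0,0,0,3,0,0,0],[0,0,0,6,0,0,0],[0,3.8,0.4,0,0,0,0],[0,3.8,0.4,0,0,0,0],[0,3.8,0.4,0,0,0,0],[0,3.9,0.3,0,0,0,0],[0,0,0,-5,0,0,0],[0,0,0,-2,0,0,0],[0,0,0,0,0,0,0],[0,0,0,-0.7,0,0,0],[0,0,0,-0.6,0,0,0],[0,0,0,0,0,0,0]]]'
```

```text
clock: 25.78
position: [0.5747, -0.2442, -0.0133]
ee_rot: [0.707, 0.707, 0.0, 0.0]
ft_force: [-0.3, -0.6, -1.2]
grip_width: 0.251
grasp_force: 49.6
```

```bash
python3 -m crank '[[[0,0,0,-0.1,0,0,0],[5,0,0,0,0,0,0],[5,0,0,0,0,0,0],[5,0,0,0,0,0,0],[5,0,0,0,0,0,0],[5,0,0,4,0,0,0],[5,0,0,6,0,0,0],[5,0,0,6,0,0,0],[5,-4,3,4,0,0,0],[5,-4,3,4,0,0,0],[5,0,4,0,0,0,0],[5,0,0,0,0,0,0],[5,0,0,0,0,0,0]]]'
python3 - <<'E'
from h import *
im,d=grab('side'); cv2.imwrite('pics/end.png',cv2.resize(im[140:380,150:400],None,fx=2.4,fy=2.4,interpolation=cv2.INTER_CUBIC)[:,:,::-1])
v,u=np.mgrid[:400,:640]; P=world('side',u.ravel(),v.ravel(),d.ravel())
for n,t,yaw in(('t24',(.611,.261),4.4),('ttr',(.618,.106),0),('tk',(.657,-.086),7.5),('t16',(.594,-.27),-3.9)):
    c,s=np.cos(np.radians(yaw)),np.sin(np.radians(yaw)); dx,dy=P[:,0]-t[0],P[:,1]-t[1]; lx,ly=c*dx+s*dy,-s*dx+c*dy
    for a in((-.06,0.06),) if n!='t16' else ((-.06,0),(0,.06)):
        m=(lx>a[0])&(lx<a[1])&(abs(ly)<.05)&(P[:,2]>.028)&(P[:,2]<.06); print(n,m.sum(),'local mm',(lx[m].mean()*1000).round(),(ly[m].mean()*1000).round(),'top',np.percentile(P[m,2],[50,95]).round(3))
E
```

```text
clock: 27.4
position: [0.4965, -0.1461, 0.2235]
ee_rot: [0.707, 0.707, -0.0, 0.0]
ft_force: [-0.3, -0.3, 0.3]
grip_width: 0.585
grasp_force: 0.0
t24 67 local mm -1.0 1.0 top [0.035 0.038]
ttr 157 local mm -3.0 4.0 top [0.038 0.042]
tk 59 local mm -3.0 3.0 top [0.033 0.036]
t16 29 local mm -23.0 25.0 top [0.033 0.035]
t16 30 local mm 17.0 -20.0 top [0.034 0.036]
```

View pics/end.png

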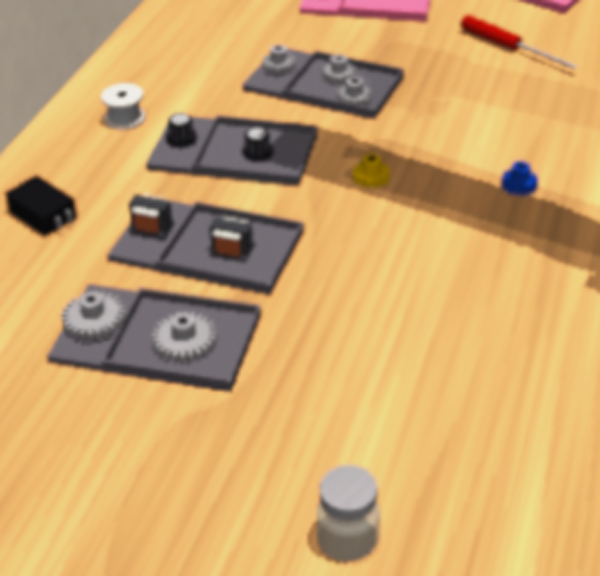

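The final view shows every part flat and upright beside its matching sample: gear_24 (183,335), transformer (232,240), knob (257,145), and 16-tooth gears (338,67) and (353,90). The jar still stands at (347,512).

```bash
python3 -c "
from workcell import job; print(job.hand_in())"
```

```text
the job is handed in; nothing more can be done
None
```

I sorted all five parts into their matching trays and handed the job in at about 27 s; in the last camera check each lay upright near its tray's middle and the jar looked undisturbed, but hand-in returned no verdict.

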